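# Load a scraper blade onto its locating pin and lock it

## Task

Lay the steel scraper blade flat in the aluminium blade holder, between its rails with the notch towards the little upright pin, and slide it back until the pin sits at the bottom of the notch; hold it against the pin with a light, steady push of about 5 to 10 newtons for a second so that it is surely home, never ramming it (15 newtons on the pin is too much). Let go of it and swing the keeper arm by its black knob fully across the blade, then leave everything standing, without disturbing the other things on the bench.

Things in the scene. Friction and masses are not known exactly. Their poses are not given: they have to be found in the camera images.
- blade: Loose bare steel scraper blade, a flat plate 77 x 44 x 4 mm, 0.06 to 0.13 kg, with an upright rib to hold it by and a notched end. Origin on the middle line of its underside; x along it to the notched end (x from -37.5 to +40 mm), y across, z up. The cutting edge at the -x end is only 2 mm thick. Starts flat on the bench top, +x roughly to the robot's left.
- notch_seat (a point): Where the pin's axis passes when the blade is home: blade x = +29.5 mm, y = 0, at the height of the underside. The notch is a 60 degree V, open at the blade's +x end in the middle of its width: 18 mm wide at x = 40 mm, narrowing to its apex at x = 24.5 mm.
- blade_rib (a point): Centre of the top of the blade's dark rib: blade x = -7.5 mm, 26 mm above the underside. The rib is 10 mm thick along x, 34 mm long along y, and stands 22 mm above the plate.
- holder: Fixed aluminium blade holder, 96 mm long (x), 68 mm wide (96 mm over its screw ears). Origin: centre of its underside; x along the bed from the front to the pin, y across, z up. On the thin blue mat, x roughly to the robot's left. Bed 12 mm above the underside, open at both ends; side rails with inner faces at y = +28 and -28 mm, tops at 17 mm. The blade in place points its x along the holder's, origin at x = -14.5 to -0.5 mm.
- pin_slot: Short slot in the holder's bed, along x, in which the single upright steel pin (5 mm diameter, 6 mm tall) is clamped. Origin: middle of the slot, on the bed (holder x = +22 mm, y = 0, 12 mm above the holder's underside), axes as the holder's. The pin stands up to 7 mm before or behind the middle, differently each time; no pose tells where, so it must be felt (or seen). It does not yield.
- keeper (a joint): Keeper arm, flat dark steel bar 12 x 5 mm on an upright pivot at holder x = +12 mm, y = +31 mm; 3 mm above a flat-lying blade. 0: it points to holder +x, away from the blade; grows clockwise seen from above; 1.571 (hard stop): it points to holder -y, across the blade. Starts at 0 to 0.3; stays where left (about 1 N at the knob turns it).
- keeper_knob (a point): Top centre of the black upright knob at the end of the keeper arm: 14 mm diameter, 25 mm tall, standing from 24 to 49 mm above the holder's underside, 58 mm from the pivot axis.
- battery_a: Bystander: flat black phone battery, 113 x 40 x 5 mm, loose. Origin at the centre of its underside.
- tweezers_b: Bystander: dark tweezers, 126 x 21 x 10 mm, loose. Origin at the centre of its underside.
- driver_blue: Bystander: small blue screwdriver, 140 x 11 x 10 mm, loose. Origin at the centre of its underside.
- solder_spool: Bystander: solder spool with blue flanges, 53 x 65 x 34 mm, loose. Origin at the centre of its underside.

How it is judged:
By the outcome, as a careful person would: the job done as asked, in the order asked, and still so for the second after the job is handed in, with the robot touching nothing.
It also fails if it takes over 64 s, if anything falls off the work surface, if the arm or the gripper's body presses on something with over 40 N, if the wrist force passes 120 N, or if a joint passes its speed limit or range.

## Robot

A 6-joint arm with a two-finger parallel gripper is mounted at the origin on a cart in front of the work surface, level with it; the furniture and walls round the work are solid. World frame = base frame: x ahead of the robot, y to its left, z up, the work surface at z = 0. Lengths are in mm, angles in rad, forces in N, time in s.
With the tool pointing down it reaches from about 350 to 875 mm from the base axis. Payload 4.2 kg.
Tool frame: the origin (TCP) lies on the mounting face of the last link; the fingertips stand 173 mm ahead of it and the grasp point (between the pads) lies grip_point_offset ahead of it (grip_point_offset is the distance from the TCP to the grasp point, in mm); z points along the fingers, y is the line along which they close (so a half turn about z gives the same grasp; the last joint's range is limited). The gripper opens to 85 mm and grips with 20 to 120 N. Pads are 22 mm wide; open, the fingers measure 114 mm over their backs; the gripper's body (76 mm by 85 mm) begins 54 mm behind the grasp point. The pads swing forward as they close: fully open they stand 13 mm farther back than shut.
Start: joints at [1.541, 0.385, 0.008, 0, -1.194, -0.259], TCP at [177.969, 599.105, 404.712] pointing down, gripper open.
Joint ranges: [-3.14, 3.14], [-1.21, 2.06], [-1.07, 1.41], [-3.16, 2.05], [-2.99, -0.16], [-3.1, 3.1]. Speed limits (rad/s): [2.79, 2.79, 3.14, 3.14, 3.14, 3.14].

## Interface

Orientations are given as a unit quaternion [x, y, z, w].
In Python, from bench import read_state, get_image, job_done, recognise, place_of, grip_point_offset gives the robot as it stands. The module is installed in compiled form; this text tells all that it offers.
- The arm moves only by the tool carry_out, never from a script. Its arguments are lists of equal length, an entry for each row: "slide": the shift along the tool's x, y, z in m, a list of three; "roll": the turn about the tool's z in degrees; "claw": the finger opening in m, from 0 to 0.0854. A call has 1 to 8 rows; each row is the pose to reach, as a shift and turn from the pose commanded when the call began, along the tool's axes at that moment; what a row does not reach only later rows make up. A row lasts 1/8 s, in which the tool goes at most 62.5 mm and 10.7 degrees, less where a joint would pass 70% of its speed; a pose out of reach is approached as far as the arm can. A call with a gripper value outside its range is refused whole. The fingers move at their own pace and stop on an object; the grip force is fixed at half the most. Time passes only in rows, so rows that repeat a pose let the fingers close. It gives the time, the measured TCP pose, the force, the opening and the grip force at its end, in the units of the state.
- read_state(): the state, without advancing time (a new reading comes with each control period).
- get_image(name): name is "scene" or "side" or "wrist"; returns a dict with "img" (384x512x3 uint8, red, green, blue), "z_map" (384x512 float32, mm along the optical axis (not along the pixel's ray), 0 where there is no reading), "mtx" (3x3 intrinsics, pixels), "world_from_camera" (4x4, takes a point from camera to world coordinates); the wrist camera has in their place "T_tool_cam" (4x4, takes a point from camera to tool coordinates, whose origin is the TCP and whose axes are the flange's). Camera axes: x right, y up, looking along -z (the intrinsics and any distortion apply to the point x, -y, -z); pixel columns grow to the right and rows downward; lengths in mm; the calibration is good to about 2 mm. A picture is of the moment at which its call begins: read the wrist's pose just before it.
- job_done(): hands the job in; it is judged then, once.
Trained networks look in a picture, given as the dict that the camera call returned (one of the last four; its "shot" number tells which), for a name from the list of things; names that differ only in an ending like _2 or _b are one class to them, and where a whole thing is asked for, a point or a joint stands for the part that bears it (a point fixed in the world has none). Each returns a list of dicts, best first, with "conf" (0 to 1); they miss things now and then, are a little off and sometimes report something else, mostly with a low value. They report only what shows in the picture. A call takes as long as a camera call.
- recognise(picture, thing): "at" ([column, row] in pixels, amid what is visible of it).
- place_of(picture, thing): "at" ([column, row] in pixels: a listed point, or the origin of a listed thing).
The state is a dict: "clock": time; "joints": joint angles; "joint_vel": joint speeds; "joint_efforts": joint torques, N m; "position": TCP position; "ee_rot": TCP orientation; "contact_force": force on the tool from outside, world axes, zero at the start; "wrist_torque": the same for the moment, N m; "gripper_width": finger opening in mm; "grasp_force": force on a finger pad.
Only numpy, scipy, OpenCV 4.12 (cv2) and the standard library are available. Lean on these libraries where they do the work, as an engineer would, in place of code of your own. Each camera call takes 0.05 s, during which the arm holds its last target. There are 200 camera calls.

## Working session

There is one attempt and no reset: what is moved stays moved. The work goes in short steps, Python scripts to look and compute and a tool call to move; the robot and the scene stay as the last step left them, time stands still between calls to the robot, and variables do not carry over. Pictures are saved under pics/ and viewed, at most 10 in all, crops included, and the job is handed in when it is done.

Besides the shell and the picture viewer there is one more tool, called after ">>>" as name([rows], argument=value, ...), one row to a line, values as JSON. carry_out: Moves the arm, as the interface text tells. Its arguments: {"type":"object","properties":{"slide":{"type":"array"},"roll":{"type":"array"},"claw":{"type":"array"}},"required":["slide","roll","claw"]}

```bash
mkdir -p pics; cat > h.py <<'E'
import numpy as np, cv2
from scipy.spatial.transform import Rotation as R
from bench import *
def pose():
    s=read_state(); T=np.eye(4); T[:3,:3]=R.from_quat(s['ee_rot']).as_matrix(); T[:3,3]=s['position']; return s,T
def shot(name):
    s,T=pose(); p=get_image(name)
    p['W']=p['world_from_camera'] if name!='wrist' else T@p['T_tool_cam']
    return p
def ray(p,uv):
    K=np.array(p['mtx']); d=np.linalg.inv(K)@[uv[0],uv[1],1]; d=np.array([d[0],-d[1],-d[2]])
    W=np.array(p['W']); return W[:3,3],W[:3,:3]@d
def at_z(p,uv,z):
    o,d=ray(p,uv); return o+d*(z-o[2])/d[2]
def by_depth(p,uv):
    o,d=ray(p,uv); u,v=int(round(uv[0])),int(round(uv[1])); w=p['z_map'][max(0,v-1):v+2,max(0,u-1):u+2]; w=w[w>0]
    return o+d*np.median(w) if len(w) else None
def pix(p,X):
    W=np.array(p['W']); c=W[:3,:3].T@(np.array(X)-W[:3,3]); K=np.array(p['mtx']); q=K@[c[0],-c[1],-c[2]]; return q[:2]/q[2]
def save(p,n,crop=None,f=1):
    im=p['img'][:,:,::-1]
    if crop: im=im[crop[1]:crop[3],crop[0]:crop[2]]
    cv2.imwrite('pics/'+n,cv2.resize(im,None,fx=f,fy=f,interpolation=cv2.INTER_CUBIC))
E
python3 - <<'E'
from h import *
np.set_printoptions(precision=1,suppress=True)
s,T=pose(); print(s['clock'],grip_point_offset,T,s['contact_force'],s['gripper_width'])
ims=[]
for n in ['scene','side','wrist']:
    p=shot(n); ims.append(p['img'])
    if n=='wrist': print(p['T_tool_cam'])
    for t,z in [('blade',0),('notch_seat',0),('blade_rib',26),('holder',1),('pin_slot',13),('keeper_knob',50),('keeper',24)]:
        for r in place_of(p,t)[:2]:
            print(n,t,round(r['conf'],2),np.array(r['at']),at_z(p,r['at'],z),by_depth(p,r['at']))
a=np.vstack([np.hstack(ims[:2])]);cv2.imwrite('pics/a.png',cv2.resize(a,(800,300))[:,:,::-1]);
cv2.imwrite('pics/w.png',ims[2][:,:,::-1])
E
```

```text
0.0 154.70000000000002 [[  1.   -0.3  -0.  177.9]
 [ -0.3  -1.   -0.  598.9]
 [  0.    0.   -1.  403.6]
 [  0.    0.    0.    1. ]] [ 0.6  0.3 -0.9] 85.3673233262676
scene blade 0.81 [232.5 326. ] [ 538.9 -432.4    0. ] [ 540.5 -442.8   26.1]
scene blade 0.75 [229.8 328.4] [ 532.3 -438.9    0. ] [ 533.9 -448.3   24. ]
scene notch_seat 0.96 [235.4 314.9] [ 544.8 -402.2    0. ] [ 545.  -404.     4.2]
scene blade_rib 0.72 [229.2 325.4] [ 532.1 -441.4   26. ] [ 532.  -440.6   24.1]
scene holder 0.95 [255.5 173.2] [585.5  89.9   1. ] [585.8  77.6  15.2]
scene keeper_knob 0.41 [245.8 148.1] [551.7 156.6  50. ] [551.8 155.3  51.3]Traceback (most recent call last):
  File "<stdin>", line 9, in <module>
ValueError: it knows: battery, blade, blade_rib, driver_blue, holder, keeper_knob, notch_seat, pin_slot, solder_spool, tweezers
```

```bash
python3 - <<'E'
from h import *
np.set_printoptions(precision=1,suppress=True)
s,T=pose(); print(s['ee_rot'])
ims=[]
for n in ['scene','side','wrist']:
    p=shot(n); ims.append(p['img'])
    if n=='wrist': print(p['T_tool_cam'])
    for t,z in [('blade',0),('notch_seat',0),('blade_rib',26),('holder',1),('pin_slot',13),('keeper_knob',50),('battery_a',5),('tweezers_b',5),('driver_blue',5),('solder_spool',10)]:
        if n=='scene' and t[:5] in('blade','notch'): continue
        for r in place_of(p,t)[:1]:
            print(n,t,round(r['conf'],2),np.array(r['at']),at_z(p,r['at'],z),by_depth(p,r['at']))
a=np.hstack(ims[:2]);cv2.imwrite('pics/a.png',cv2.resize(a,(800,300))[:,:,::-1]);
cv2.imwrite('pics/w.png',ims[2][:,:,::-1])
E
```

```text
[ 1.  -0.1 -0.   0. ]
scene holder 0.89 [254.5 176.4] [582.5  75.9   1. ] [582.8  64.7  14.1]
scene keeper_knob 0.6 [248.3 145.4] [559.5 169.3  50. ] [557.3 217.4   1.2]
scene battery_a 0.7 [282.3 132.4] [676.3 281.2   5. ] [676.2 279.1   7. ]
scene tweezers_b 0.52 [252.4 124.9] [568.7 317.5   5. ] [568.7 319.3   3.4]
scene driver_blue 0.57 [207.3 177.9] [428.7  62.3   5. ] [428.9  60.8   6.7]
scene solder_spool 0.6 [305.2 218.2] [740.4 -94.5  10. ] [ 738.8 -103.7   23. ]
side blade 0.62 [272.2 134.8] [ 537. -434.    0.] [ 537.1 -429.6    3.1]
side notch_seat 0.73 [269.1 139.6] [ 547.5 -404.8    0. ] [ 547.5 -398.8    4.3]
side blade_rib 0.71 [273.8 130.4] [ 532.4 -423.3   26. ] [ 532.1 -434.3   18.4]
side holder 0.62 [249.  253.1] [592.1  97.    1. ] [591.5 107.8  14.4]
side keeper_knob 0.41 [260.7 258.7] [561.2 152.4  50. ] [561.4 132.8  25.2]
side driver_blue 0.75 [253.  252.9] [581.7  99.1   5. ] [581.4 108.8  16.9]
side solder_spool 0.68 [196.  205.2] [750.9 -62.1  10. ] [750.3 -59.8  12.3]
[[-0.   1.   0.3 69.4]
 [ 1.   0.   0.   0.3]
 [ 0.   0.3 -1.  30.7]
 [ 0.   0.   0.   1. ]]
```

View pics/a.png

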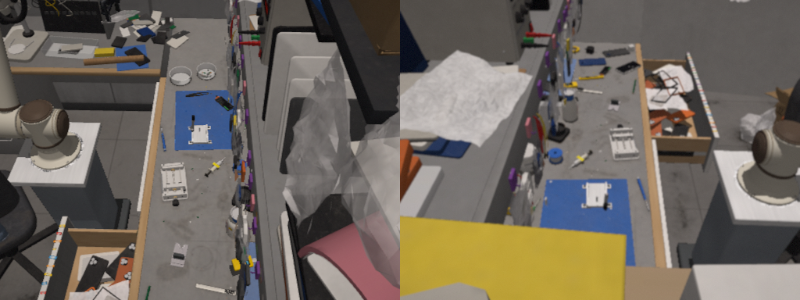

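View pics/w.png

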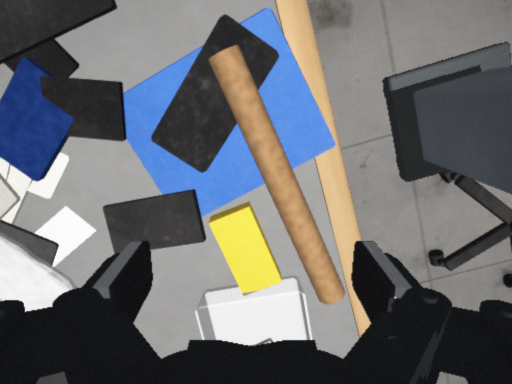

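```bash
cat >> h.py <<'E'
def move(target,yaw):
    """world TCP target mm, desired yaw deg of tool x -> slide (m), roll (deg)"""
    s,T=pose(); d=T[:3,:3].T@(np.array(target)-T[:3,3]); y=np.degrees(np.arctan2(T[1,0],T[0,0]))
    r=(-(yaw-y)+180)%360-180
    print('yaw now',round(y,2),'slide',np.round(d/1000,4).tolist(),'roll',round(r,2),'n',round(max(np.linalg.norm(d)/62.5,abs(r)/10.7),1))
E
python3 - <<'E'
from h import *
move([570,100,380],0)
E
```

```text
yaw now -16.55 slide [0.518, 0.3668, 0.0247] roll -16.55 n 10.2
```

>>> carry_out([
  [0.518,0.367,0.025],
  [0.518,0.367,0.025],
  [0.518,0.367,0.025],
  [0.518,0.367,0.025],
  [0.518,0.367,0.025],
  [0.518,0.367,0.025],
  [0.518,0.367,0.025],
  [0.518,0.367,0.025],
], roll=[-16.5,-16.5,-16.5,-16.5,-16.5,-16.5,-16.5,-16.5], claw=[0.085,0.085,0.085,0.085,0.085,0.085,0.085,0.085])

```text
clock: 2.85
position: [487.5, 204.4, 385.4]
ee_rot: [1.0, -0.0, 0.0, -0.0]
contact_force: [0.8, 0.7, 0.1]
gripper_width: 84.6
grasp_force: 0.0
```

```bash
python3 - <<'E'
from h import *
s,T=pose();print(s['position'],s['clock']); move([570,90,330],0)
E
```

```text
[487.46275314 204.44105212 385.42293658] 2.85
yaw now -0.02 slide [0.0825, 0.1144, 0.0554] roll -0.02 n 2.4
```

>>> carry_out([
  [0.083,0.114,0.055],
  [0.083,0.114,0.055],
  [0.083,0.114,0.055],
  [0.083,0.114,0.055],
], roll=[0,0,0,0], claw=[0.085,0.085,0.085,0.085])

```text
clock: 3.35
position: [570.0, 90.5, 328.7]
ee_rot: [1.0, -0.002, -0.001, 0.001]
contact_force: [-1.1, -0.0, 0.1]
gripper_width: 85.0
grasp_force: 0.0
```

```bash
python3 - <<'E'
from h import *
np.set_printoptions(precision=1,suppress=True)
s,T=pose();print(s['position'],s['clock'])
p=shot('wrist')
for t,z in [('holder',1),('pin_slot',13),('keeper_knob',50)]:
    for r in place_of(p,t)[:2]: print(t,r['conf'],r['at'],at_z(p,r['at'],z),by_depth(p,r['at']))
save(p,'w2.png'); np.savez('w2.npz',img=p['img'],z_map=p['z_map'],mtx=p['mtx'],W=p['W'])
move([545,-437,330],0)
E
```

```text
[570.   90.5 328.7] 3.35
holder 0.78 [249.1, 152.0] [587.9  91.9   1. ] [590.3  91.8  15. ]
pin_slot 0.62 [225.9, 157.6] [585.2 111.7  13. ] [585.6 111.5  15. ]
keeper_knob 0.88 [161.8, 201.3] [558.3 159.2  50. ] [558.9 158.7  51.8]
yaw now 0.03 slide [-0.0244, 0.5299, 0.0005] roll 0.03 n 8.5
```

View pics/w2.png

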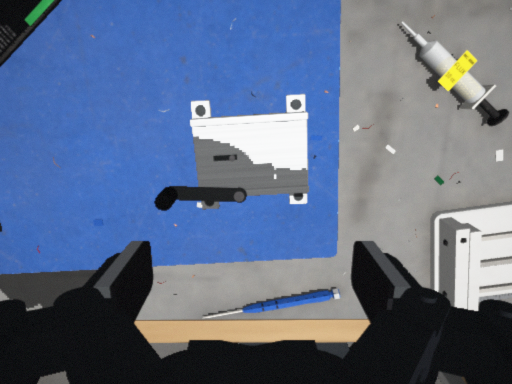

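```bash
python3 - <<'E'
from h import *
np.set_printoptions(precision=1,suppress=True)
d=dict(np.load('w2.npz'))
for uv in [(200.5,110),(295.5,103.5),(299,196),(209,203),(194,122),(307,116),(308,193),(239,196),(213,158),(237,158),(245,140),(245,175)]: print(uv,by_depth(d,uv))
save(d,'w2c.png',(180,90,320,215),5)
E
```

```text
(200.5, 110) [624.9 132.1   9.9]
(295.5, 103.5) [629.8  53.1  10. ]
(299, 196) [549.5  47.5  10. ]
(209, 203) [543.3 128.2   9.9]
(194, 122) [616.  136.2  20.2]
(307, 116) [620.2  44.5  18.6]
(308, 193) [550.1  38.4   2.9]
(239, 196) [556.  100.3  29.9]
(213, 158) [585.3 122.5  14.9]
(237, 158) [585.3 102.1  15.3]
(245, 140) [600.4  95.2  14.6]
(245, 175) [570.1  95.5  14.4]
```

View pics/w2c.png

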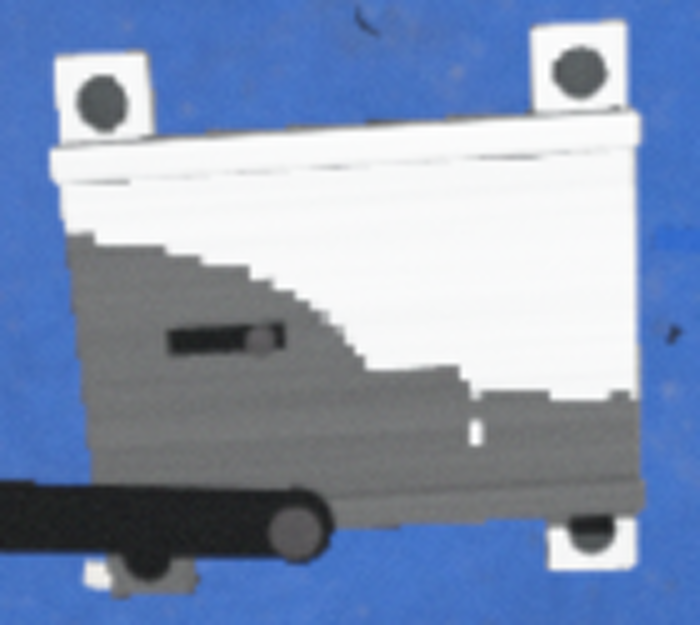

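>>> carry_out([
  [-0.025,0.5,0.0],
  [-0.025,0.53,0.0],
  [-0.025,0.53,0.0],
  [-0.025,0.53,0.0],
  [-0.025,0.53,0.0],
  [-0.025,0.53,0.0],
  [-0.025,0.53,0.0],
  [-0.025,0.53,0.0],
], roll=[0,0,0,0,0,0,0,0], claw=[0.085,0.085,0.085,0.085,0.085,0.085,0.085,0.085])

```text
clock: 4.55
position: [545.9, -407.9, 331.2]
ee_rot: [1.0, 0.001, 0.001, 0.0]
contact_force: [1.7, -0.4, 0.2]
gripper_width: 84.7
grasp_force: 0.0
```

>>> carry_out([
  [0,0.03,0.05],
  [0,0.03,0.05],
  [0,0.03,0.05],
], roll=[0,0,0], claw=[0.05,0.05,0.05])

```text
clock: 4.92
position: [546.3, -436.3, 281.4]
ee_rot: [1.0, 0.001, 0.001, 0.001]
contact_force: [1.0, 0.6, 0.4]
gripper_width: 50.0
grasp_force: 0.0
```

```bash
python3 - <<'E'
from h import *
np.set_printoptions(precision=1,suppress=True)
s,T=pose();print(s['position'],s['clock'],s['gripper_width'])
p=shot('wrist')
for t,z in [('blade',0),('notch_seat',0),('blade_rib',26)]:
    for r in place_of(p,t)[:2]: print(t,r['conf'],r['at'],at_z(p,r['at'],z),by_depth(p,r['at']))
save(p,'w3.png'); np.savez('w3.npz',img=p['img'],z_map=p['z_map'],mtx=p['mtx'],W=p['W'])
E
```

```text
[ 546.3 -436.3  281.4] 4.925 49.97455703773828
blade 0.82 [248.4, 205.1] [ 531.1 -434.5    0. ] [ 532.9 -434.6    5.4]
notch_seat 0.84 [210.3, 199.9] [ 535.4 -404.8    0. ] [ 535.4 -404.9    0.1]
blade_rib 0.61 [254.3, 216.2] [ 531.6 -438.9   26. ] [ 531.7 -438.9   26.4]
```

View pics/w3.png

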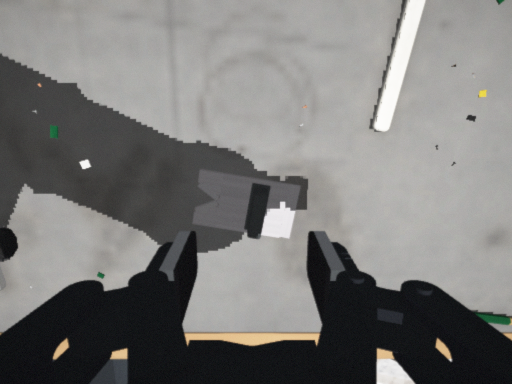

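```bash
cat >> h.py <<'E'
def cloud(p,step=1):
    K=np.array(p['mtx']); v,u=np.mgrid[0:384:step,0:512:step]; z=p['z_map'][::step,::step]; m=z>0
    d=np.linalg.inv(K)@np.stack([u[m],v[m],np.ones(m.sum())]); c=np.stack([d[0],-d[1],-d[2]])*z[m]; W=np.array(p['W'])
    return (W[:3,:3]@c).T+W[:3,3]
E
python3 - <<'E'
from h import *
np.set_printoptions(precision=1,suppress=True)
d=dict(np.load('w3.npz')); P=cloud(d)
b=P[(abs(P[:,0]-533)<45)&(abs(P[:,1]+432)<60)]
for lo,hi in [(23,30),(2,8)]:
    q=b[(b[:,2]>lo)&(b[:,2]<hi)]; print(len(q),cv2.minAreaRect(q[:,:2].astype(np.float32)),np.median(q[:,2]))
print(np.median(b[b[:,2]<2][:,2]))
d2=dict(np.load('w2.npz')); print('pin',at_z(d2,(232.2,157.6),20.5),'slot',at_z(d2,(213.6,158),14.5),at_z(d2,(237,157.4),14.5))
q=cloud(d2); q=q[(abs(q[:,0]-587)<70)&(abs(q[:,1]-90)<50)&(q[:,2]>12.5)&(q[:,2]<22)]; print(len(q),cv2.minAreaRect(q[:,:2].astype(np.float32)))
move([532,-439,195],-7)
E
```

```text
630 ((530.9825439453125, -440.85260009765625), (10.060307502746582, 33.712669372558594), 80.03794860839844) 25.91120665158647
4325 ((534.7853393554688, -432.177978515625), (85.35400390625, 118.48979949951172), 0.9855217933654785) 4.085587745961874
0.11246246279259253
pin [586.6 105.9  20.5] slot [585.2 122.1  14.5] [585.6 102.1  14.5]
8577 ((586.8580932617188, 90.45205688476562), (68.34095001220703, 96.08128356933594), 3.213972806930542)
yaw now 0.08 slide [-0.0146, 0.0027, 0.0875] roll 7.08 n 1.4
```

```bash
python3 - <<'E'
from h import *
move([531,-440.5,180],-8.5)
E
```

```text
yaw now 0.08 slide [-0.0157, 0.0042, 0.1025] roll 8.58 n 1.7
```

>>> carry_out([
  [-0.0157,0.0042,0.04],
  [-0.0157,0.0042,0.085],
  [-0.0157,0.0042,0.1005],
  [-0.0157,0.0042,0.1005],
  [-0.0157,0.0042,0.1005],
  [-0.0157,0.0042,0.1005],
  [-0.0157,0.0042,0.1005],
], roll=[8.6,8.6,8.6,8.6,8.6,8.6,8.6], claw=[0.05,0.05,0.05,0.04,0.02,0.0,0.0])

```text
clock: 6.0
position: [530.6, -441.8, 182.0]
ee_rot: [0.997, -0.075, 0.002, 0.001]
contact_force: [0.6, 0.7, 6.4]
gripper_width: 8.6
grasp_force: 61.7
```

>>> carry_out([
  [0,0,0],
  [0,0,0],
  [0,0,-0.03],
], roll=[0,0,0], claw=[0,0,0])

```text
clock: 6.38
position: [528.8, -441.0, 207.7]
ee_rot: [0.997, -0.076, -0.002, -0.001]
contact_force: [-0.4, 0.0, -0.9]
gripper_width: 8.4
grasp_force: 60.8
```

```bash
python3 - <<'E'
from h import *
move([588,61.5,290],3.2)
E
```

```text
yaw now -8.69 slide [-0.0178, -0.5059, -0.081] roll -11.89 n 8.2
```

>>> carry_out([
  [0,0,-0.06],
  [-0.005,-0.05,-0.081],
  [-0.018,-0.506,-0.081],
  [-0.018,-0.506,-0.081],
  [-0.018,-0.506,-0.081],
  [-0.018,-0.506,-0.081],
  [-0.018,-0.506,-0.081],
  [-0.018,-0.506,-0.081],
], roll=[0,0,-2,-4,-6,-8,-10,-11.9], claw=[0,0,0,0,0,0,0,0])

```text
clock: 7.38
position: [577.8, -17.2, 290.9]
ee_rot: [1.0, 0.029, 0.0, -0.0]
contact_force: [-0.3, 0.1, -0.3]
gripper_width: 8.2
grasp_force: 60.8
```

```bash
python3 - <<'E'
from h import *
s,T=pose();print(s['position'],s['clock'],s['contact_force'])
move([588,61.5,216],3.2)
E
```

```text
[577.83923717 -17.22195516 290.85217884] 7.375 [-0.27261917  0.12014437 -0.32959662]
yaw now 3.31 slide [0.0147, -0.078, 0.0749] roll 0.11 n 1.7
```

>>> carry_out([
  [0.0147,-0.05,0.0],
  [0.0147,-0.078,0.03],
  [0.0147,-0.078,0.075],
  [0.0147,-0.078,0.075],
  [0.0147,-0.078,0.075],
], roll=[0,0,0,0,0], claw=[0,0,0,0,0])

```text
clock: 8.0
position: [588.9, 59.3, 216.9]
ee_rot: [1.0, 0.028, 0.001, 0.0]
contact_force: [0.0, 0.2, -0.6]
gripper_width: 8.8
grasp_force: 60.7
```

```bash
python3 - <<'E'
from h import *
np.set_printoptions(precision=1,suppress=True)
s,T=pose();print(s['position'],s['clock'],s['contact_force'])
ims=[]
for n in ['wrist','scene','side']:
    p=shot(n); u,v=[int(a) for a in pix(p,[588,85,25])]; print(n,u,v)
    if n=='wrist': im=cv2.resize(p['img'][80:280,128:384],(400,312))
    else:
        u=min(max(u,40),470); v=min(max(v,32),350); im=cv2.resize(p['img'][v-31:v+31,u-40:u+40],(400,312))
    ims.append(im)
    for t,z in [('notch_seat',34),('blade_rib',60),('holder',2.5)]:
        for r in place_of(p,t)[:1]: print(t,r['conf'],r['at'],at_z(p,r['at'],z))
cv2.imwrite('pics/c.png',cv2.resize(np.hstack(ims),(800,208))[:,:,::-1])
E
```

```text
[588.9  59.3 216.9] 8.0 [ 0.   0.2 -0.6]
wrist 200 231
notch_seat 0.81 [176.5, 239.5] [587.2  95.6  34. ]
blade_rib 0.68 [250.9, 267.3] [588.4  59.1  60. ]
scene 256 169
notch_seat 0.41 [256.5, 166.4] [588.7  90.5  34. ]
blade_rib 0.53 [258.6, 166.0] [595.8  69.1  60. ]
holder 0.75 [256.3, 175.2] [588.4  80.    2.5]
side 250 243
notch_seat 0.78 [250.0, 245.1] [589.5  98.   34. ]
blade_rib 0.71 [252.6, 228.1] [584.5  63.7  60. ]
holder 0.56 [250.1, 253.0] [589.2  97.7   2.5]
```

View pics/c.png

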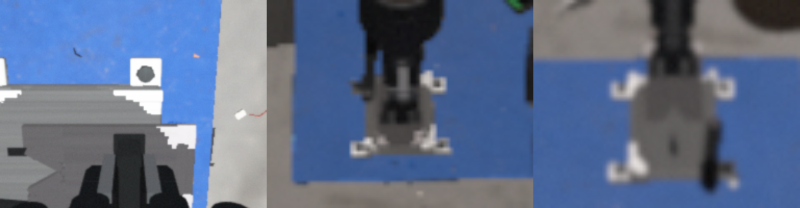

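>>> carry_out([
  [0,0,0.01],
  [0,0,0.017],
  [0,0,0.018],
  [0,0,0.018],
], roll=[0,0,0,0], claw=[0,0,0,0])

```text
clock: 9.1
position: [588.3, 59.5, 197.2]
ee_rot: [1.0, 0.028, -0.0, 0.0]
contact_force: [-0.2, -0.0, -1.1]
gripper_width: 8.4
grasp_force: 60.9
```

>>> carry_out([
  [0,0,0.001],
  [0,0,0.001],
], roll=[0,0], claw=[0,0])

```text
clock: 9.35
position: [588.3, 59.6, 196.6]
ee_rot: [1.0, 0.028, 0.0, -0.0]
contact_force: [-0.4, 0.3, -0.5]
gripper_width: 8.5
grasp_force: 60.9
```

>>> carry_out([
  [0,0,0.001],
  [0,0,0.001],
], roll=[0,0], claw=[0,0])

```text
clock: 9.6
position: [588.3, 59.6, 196.6]
ee_rot: [1.0, 0.029, 0.0, 0.0]
contact_force: [-2.5, 0.1, 6.2]
gripper_width: 8.5
grasp_force: 61.7
```

>>> carry_out([
  [0,0,0],
  [0,0,0],
  [0,0,-0.002],
  [0,0,-0.002],
], roll=[0,0,0,0], claw=[0.014,0.014,0.014,0.014])

```text
clock: 10.1
position: [588.4, 59.6, 197.7]
ee_rot: [1.0, 0.028, 0.0, -0.0]
contact_force: [1.3, 0.5, -0.1]
gripper_width: 14.6
grasp_force: 0.0
```

```bash
python3 - <<'E'
from h import *
np.set_printoptions(precision=1,suppress=True)
s,T=pose();print(s['position'],s['clock'],s['contact_force'],s['gripper_width'],np.degrees(np.arctan2(T[1,0],T[0,0])))
p=shot('wrist')
for t,z in [('notch_seat',14.5),('blade_rib',40.5)]:
    for r in place_of(p,t)[:1]: print(t,r['conf'],r['at'],at_z(p,r['at'],z),by_depth(p,r['at']))
save(p,'d.png',(100,130,400,330),2.5)
E
```

```text
[588.4  59.6 197.7] 10.1 [ 1.3  0.5 -0.1] 14.597333269481316 3.2566326832776133
notch_seat 0.71 [180.5, 240.3] [586.   94.   14.5] [588.1  93.1  18.9]
```

View pics/d.png

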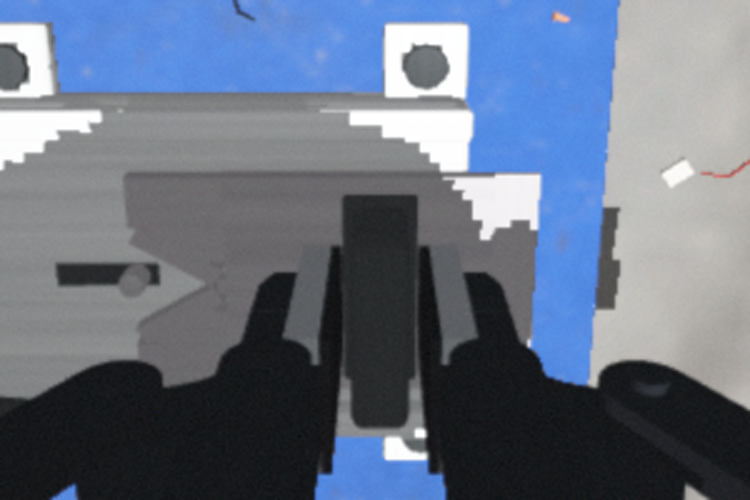

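>>> carry_out([
  [0,-0.003,0],
  [0,-0.006,0],
  [0,-0.008,0],
  [0,-0.008,0],
], roll=[0,0,0,0], claw=[0.014,0.014,0.014,0.014])

```text
clock: 10.75
position: [587.9, 67.8, 197.6]
ee_rot: [1.0, 0.029, 0.0, -0.0]
contact_force: [-0.2, -0.1, 0.5]
gripper_width: 14.0
grasp_force: 0.0
```

>>> carry_out([
  [0,-0.0005,0],
  [0,-0.001,0],
  [0,-0.001,0],
], roll=[0,0,0], claw=[0.014,0.014,0.014])

```text
clock: 11.12
position: [587.8, 68.5, 197.6]
ee_rot: [1.0, 0.028, 0.0, -0.0]
contact_force: [-0.2, -0.1, -0.3]
gripper_width: 13.9
grasp_force: 0.1
```

>>> carry_out([
  [0,-0.0005,0],
  [0,-0.001,0],
  [0,-0.001,0],
], roll=[0,0,0], claw=[0.014,0.014,0.014])

```text
clock: 11.5
position: [587.7, 69.5, 197.6]
ee_rot: [1.0, 0.028, 0.0, -0.0]
contact_force: [0.5, 0.0, 0.6]
gripper_width: 14.2
grasp_force: 0.2
```

Still free (grasp_force shows the rib on the pad). Continue in small steps.

>>> carry_out([
  [0,-0.0005,0],
  [0,-0.001,0],
  [0,-0.001,0],
], roll=[0,0,0], claw=[0.014,0.014,0.014])

```text
clock: 11.88
position: [587.7, 70.6, 197.6]
ee_rot: [1.0, 0.028, 0.0, -0.0]
contact_force: [-0.5, -0.5, -0.6]
gripper_width: 14.3
grasp_force: 0.2
```

>>> carry_out([
  [0,-0.0005,0],
  [0,-0.0005,0],
  [0,-0.0005,0],
], roll=[0,0,0], claw=[0.014,0.014,0.014])

```text
clock: 12.25
position: [587.7, 71.0, 197.5]
ee_rot: [1.0, 0.028, 0.0, -0.0]
contact_force: [0.5, -0.6, -0.2]
gripper_width: 13.9
grasp_force: 0.5
```

>>> carry_out([
  [0,-0.0005,0],
  [0,-0.0005,0],
  [0,-0.0005,0],
], roll=[0,0,0], claw=[0.014,0.014,0.014])

```text
clock: 12.62
position: [587.7, 71.5, 197.6]
ee_rot: [1.0, 0.028, 0.0, -0.0]
contact_force: [1.1, -0.9, 0.6]
gripper_width: 14.4
grasp_force: 0.6
```

>>> carry_out([
  [0,-0.0005,0],
  [0,-0.0005,0],
  [0,-0.0005,0],
], roll=[0,0,0], claw=[0.014,0.014,0.014])

```text
clock: 13.0
position: [587.6, 72.0, 197.6]
ee_rot: [1.0, 0.028, 0.0, 0.0]
contact_force: [0.5, -1.7, 0.4]
gripper_width: 14.0
grasp_force: 0.9
```

>>> carry_out([
  [0,-0.0005,0],
  [0,-0.0005,0],
  [0,-0.0005,0],
], roll=[0,0,0], claw=[0.014,0.014,0.014])

```text
clock: 13.38
position: [587.6, 72.3, 197.6]
ee_rot: [1.0, 0.028, -0.0, 0.0]
contact_force: [1.2, -4.6, 0.7]
gripper_width: 14.2
grasp_force: 2.2
```

>>> carry_out([
  [0,-0.0003,0],
  [0,-0.0005,0],
  [0,-0.0005,0],
], roll=[0,0,0], claw=[0.014,0.014,0.014])

```text
clock: 13.75
position: [587.6, 72.5, 197.7]
ee_rot: [1.0, 0.028, -0.0, 0.0]
contact_force: [2.0, -5.9, 1.3]
gripper_width: 14.0
grasp_force: 2.9
```

>>> carry_out([
  [0,-0.0003,0],
  [0,-0.0003,0],
  [0,-0.0003,0],
  [0,-0.0003,0],
], roll=[0,0,0,0], claw=[0.014,0.014,0.014,0.014])

```text
clock: 14.25
position: [587.7, 72.7, 197.8]
ee_rot: [1.0, 0.028, -0.0, 0.0]
contact_force: [2.0, -6.7, 1.6]
gripper_width: 14.0
grasp_force: 3.3
```

```bash
python3 - <<'E'
from h import *
np.set_printoptions(precision=1,suppress=True)
s,T=pose();print(s['position'],s['clock'],s['contact_force'],s['gripper_width'],np.degrees(np.arctan2(T[1,0],T[0,0])))
p=shot('wrist')
save(p,'e.png',(100,130,400,330),2.5)
print(read_state()['contact_force'])
E
```

```text
[587.7  72.7 197.8] 14.25 [ 2.  -6.7  1.6] 14.000019856699348 3.2471891074521766
[ 1.6 -6.8  1.5]
```

View pics/e.png

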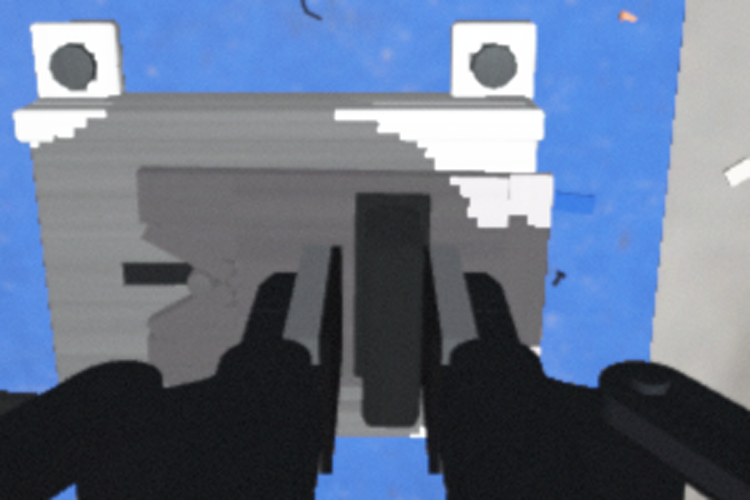

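The pin (about 205,280 in the crop) sits in the notch bottom (apex about 222,283). I'll hold the push for another second.

>>> carry_out([
  [0,0,0],
  [0,0,0],
  [0,0,0],
  [0,0,0],
  [0,0,0],
  [0,0,0],
  [0,0,0],
  [0,0,0],
], roll=[0,0,0,0,0,0,0,0], claw=[0.014,0.014,0.014,0.014,0.014,0.014,0.014,0.014])

```text
clock: 15.3
position: [587.6, 72.7, 197.8]
ee_rot: [1.0, 0.028, -0.0, 0.0]
contact_force: [2.1, -6.7, 0.6]
gripper_width: 14.0
grasp_force: 3.3
```

```bash
python3 - <<'E'
from h import *
s,T=pose();print(s['position'],s['contact_force'])
E
```

```text
[587.64020479  72.66110123 197.75374942] [ 2.12598952 -6.73421159  0.59826671]
```

>>> carry_out([
  [0,0.0015,0],
  [0,0.003,0],
  [0,0.003,0],
  [0,0.003,0],
  [0,0.003,-0.01],
  [0,0.003,-0.06],
  [0,0.003,-0.11],
  [0,0.003,-0.11],
], roll=[0,0,0,0,0,0,0,0], claw=[0.014,0.014,0.02,0.026,0.03,0.03,0.03,0.03])

```text
clock: 16.3
position: [588.9, 70.8, 313.4]
ee_rot: [1.0, 0.029, 0.006, -0.002]
contact_force: [-0.3, 0.2, -0.1]
gripper_width: 30.2
grasp_force: 0.0
```

```bash
python3 - <<'E'
from h import *
np.set_printoptions(precision=1,suppress=True)
s,T=pose();print(s['position'],s['clock'],np.round(s['joints'],2),s['contact_force'])
p=shot('wrist')
for t,z in [('notch_seat',14.5),('blade_rib',40.5),('keeper_knob',51),('pin_slot',14.5),('holder',2.5)]:
    for r in place_of(p,t)[:1]: print(t,r['conf'],r['at'],at_z(p,r['at'],z),by_depth(p,r['at']))
save(p,'f.png')
move([558.5,158.8,300],86)
E
```

```text
[588.9  70.8 313.4] 16.3 [ 0.4  0.4 -0.2  0.  -0.9  1.2] [-0.3  0.2 -0.1]
notch_seat 0.75 [240.5, 332.4] [445.7  73.4  14.5] [437.   73.4   3.5]
blade_rib 0.81 [253.5, 194.8] [587.5  69.6  40.5] [587.5  69.6  40.5]
keeper_knob 0.66 [128.5, 229.7] [558.4 160.5  51. ] [558.8 160.2  51.8]
pin_slot 0.54 [199.6, 187.0] [584.1 113.9  14.5] [584.1 113.9  14.7]
yaw now 3.25 slide [-0.0238, -0.0901, 0.0063] roll -82.75 n 7.7
```

View pics/f.png

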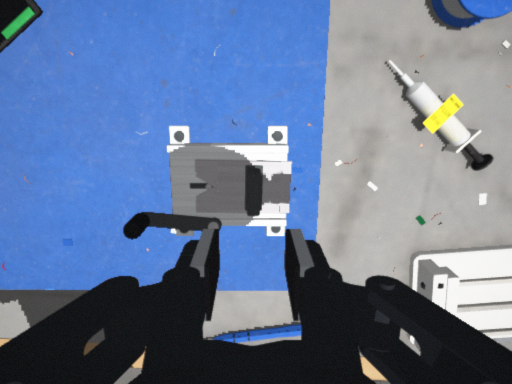

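>>> carry_out([
  [-0.024,-0.05,0.006],
  [-0.024,-0.091,0.006],
  [-0.024,-0.091,0.006],
  [-0.024,-0.091,0.006],
  [-0.024,-0.091,0.006],
  [-0.024,-0.091,0.006],
  [-0.024,-0.091,0.006],
  [-0.024,-0.091,0.006],
], roll=[-10.4,-20.7,-31,-41.4,-51.7,-62,-72.4,-82.7], claw=[0.032,0.032,0.032,0.032,0.032,0.032,0.032,0.032])

```text
clock: 17.6
position: [558.5, 159.8, 300.3]
ee_rot: [0.73, 0.684, -0.001, -0.0]
contact_force: [-0.2, 0.1, -0.1]
gripper_width: 31.8
grasp_force: 0.0
```

```bash
python3 - <<'E'
from h import *
np.set_printoptions(precision=2,suppress=True)
s,T=pose();print(s['position'],s['clock'],s['joints'],s['gripper_width'])
p=shot('wrist')
for t,z in [('keeper_knob',51.5)]:
    for r in place_of(p,t)[:1]: print(t,r['conf'],r['at'],at_z(p,r['at'],z),by_depth(p,r['at']))
move([558.6,159.5,217],86)
E
```

```text
[558.48 159.79 300.33] 17.6 [ 0.56  0.41 -0.24 -0.   -0.92  2.52] 31.82063579940446
keeper_knob 0.68 [249.2, 196.6] [557.09 159.8   51.5 ] [557.09 159.9   51.83]
yaw now 85.94 slide [-0.0001, 0.0003, 0.0835] roll -0.06 n 1.3
```

>>> carry_out([
  [0,-0.001,0.045],
  [0,-0.001,0.075],
  [0,-0.001,0.084],
  [0,-0.001,0.084],
  [0,-0.001,0.084],
  [0,-0.001,0.084],
], roll=[0,0,0,0,0,0], claw=[0.032,0.032,0.032,0.018,0.018,0.018])

```text
clock: 18.45
position: [557.9, 160.1, 218.8]
ee_rot: [0.732, 0.682, 0.001, 0.0]
contact_force: [-0.6, 1.0, -0.2]
gripper_width: 18.2
grasp_force: 0.0
```

```bash
python3 - <<'E'
from h import *
np.set_printoptions(precision=4,suppress=True)
s,T=pose();print(s['position'],s['clock'],s['gripper_width'],s['contact_force'])
# arc rows: tool-frame slides for keeper angles
ex=np.array([-.056,.998]);ey=np.array([-.998,-.056]); piv=np.array([555.3,100.7])
k=T[:2,3]-piv; print('rel',k@ex,k@ey, np.arctan2(-(k@ey),k@ex),np.hypot(*k))
for a in np.radians([12,20,28,36,44,52,60,68,76,83,88,90]):
    q=piv+58*(np.cos(a)*ex-np.sin(a)*ey); d=T[:3,:3].T@np.array([*(q-T[:2,3]),0])/1000
    print(np.degrees(a).round(),d[:2].round(4), round(np.degrees(a)-90-3.2+np.degrees(np.arctan2(T[1,0],T[0,0])),1))
E
```

```text
[557.9077 160.0894 218.7988] 18.45 18.184059514310004 [-0.6074  1.0201 -0.2161]
rel 59.12461597086829 -5.928281257840422 0.09993356102204176 59.44664742203613
12.0 [-0.0016  0.0064] 4.7
20.0 [-0.0029  0.0144] 12.7
28.0 [-0.0052  0.0221] 20.7
36.0 [-0.0086  0.0295] 28.7
44.0 [-0.013   0.0363] 36.7
52.0 [-0.0182  0.0424] 44.7
60.0 [-0.0243  0.0477] 52.7
68.0 [-0.0311  0.0522] 60.7
76.0 [-0.0384  0.0556] 68.7
83.0 [-0.0451  0.0578] 75.7
88.0 [-0.0501  0.0588] 80.7
90.0 [-0.0521  0.0591] 82.7
```

>>> carry_out([
  [-0.0016,0.0064,0.002],
  [-0.0029,0.0144,0.002],
  [-0.0052,0.0221,0.002],
  [-0.0086,0.0295,0.002],
  [-0.013,0.0363,0.002],
  [-0.0182,0.0424,0.002],
  [-0.0243,0.0477,0.002],
  [-0.0311,0.0522,0.002],
], roll=[4.7,12.7,20.7,28.7,36.7,44.7,52.7,60.7], claw=[0.018,0.018,0.018,0.018,0.018,0.018,0.018,0.018])

```text
clock: 19.45
position: [607.4, 125.1, 216.2]
ee_rot: [0.976, 0.216, 0.0, -0.0]
contact_force: [-1.4, 0.7, -0.4]
gripper_width: 18.3
grasp_force: 0.5
```

```bash
python3 - <<'E'
from h import *
np.set_printoptions(precision=4,suppress=True)
s,T=pose();print(s['position'],s['clock'],s['gripper_width'],s['contact_force'])
ex=np.array([-.056,.998]);ey=np.array([-.998,-.056]); piv=np.array([555.3,100.7])
k=T[:2,3]-piv; print(np.degrees(np.arctan2(-(k@ey),k@ex)),np.hypot(*k))
for a in np.radians([68,74,79,83,87,90,92,94,96]):
    q=piv+58*(np.cos(a)*ex-np.sin(a)*ey); d=T[:3,:3].T@np.array([*(q-T[:2,3]),0])/1000
    print(np.degrees(a).round(),d[:2].round(4), round(np.degrees(a)-90-3.2+np.degrees(np.arctan2(T[1,0],T[0,0])),1))
p=shot('wrist')
for t,z in [('keeper_knob',51.5)]:
    for r in place_of(p,t)[:1]: print(t,r['conf'],r['at'],at_z(p,r['at'],z))
E
```

```text
[607.4182 125.0949 216.2415] 19.45 18.289940916887247 [-1.4201  0.68   -0.4328]
68.12876204344091 57.5449117909095
68.0 [ 0.0004 -0.0001] -0.2
74.0 [0.0001 0.0059] 5.8
79.0 [-0.0006  0.0109] 10.8
83.0 [-0.0015  0.0149] 14.8
87.0 [-0.0026  0.0188] 18.8
90.0 [-0.0037  0.0216] 21.8
92.0 [-0.0045  0.0235] 23.8
94.0 [-0.0053  0.0253] 25.8
96.0 [-0.0062  0.0271] 27.8
keeper_knob 0.79 [243.5, 252.1] [608.1108 128.6373  51.5   ]
```

>>> carry_out([
  [0.0001,0.006,0],
  [-0.0006,0.011,0],
  [-0.0015,0.015,0],
  [-0.0026,0.0188,0],
  [-0.0037,0.0216,0],
  [-0.0037,0.0216,0],
], roll=[5.8,10.8,14.8,18.8,21.8,21.8], claw=[0.018,0.018,0.018,0.018,0.018,0.018])

```text
clock: 20.3
position: [613.3, 104.2, 216.1]
ee_rot: [1.0, 0.031, 0.001, -0.0]
contact_force: [0.4, 0.4, -0.7]
gripper_width: 17.8
grasp_force: 0.0
```

>>> carry_out([
  [0,0.001,0],
  [0,0.002,0],
  [0,0.002,0],
], roll=[0,0,0], claw=[0.018,0.018,0.018])

```text
clock: 20.68
position: [613.6, 102.2, 215.8]
ee_rot: [1.0, 0.03, 0.0, -0.0]
contact_force: [0.0, 1.4, 0.6]
gripper_width: 18.3
grasp_force: 0.5
```

>>> carry_out([
  [0,0.0005,0],
  [0,0.001,0],
  [0,0.001,0],
], roll=[0,0,0], claw=[0.018,0.018,0.018])

```text
clock: 21.05
position: [613.6, 101.7, 215.7]
ee_rot: [1.0, 0.03, 0.001, -0.001]
contact_force: [-0.7, 5.3, 2.1]
gripper_width: 18.2
grasp_force: 2.6
```

>>> carry_out([
  [0,-0.001,0],
  [0,-0.0025,0],
  [0,-0.0025,0],
  [0,-0.0025,-0.01],
  [0,-0.0025,-0.05],
  [0,-0.0025,-0.1],
  [0,-0.0025,-0.13],
  [0,-0.0025,-0.13],
], roll=[0,0,0,0,0,0,0,0], claw=[0.018,0.018,0.02,0.02,0.02,0.02,0.02,0.02])

```text
clock: 22.05
position: [613.8, 103.4, 349.7]
ee_rot: [1.0, 0.03, 0.004, -0.001]
contact_force: [-0.3, -0.4, 0.2]
gripper_width: 20.0
grasp_force: 0.0
```

```bash
python3 - <<'E'
from h import *
np.set_printoptions(precision=1,suppress=True)
s,T=pose();print(s['position'],s['clock'],s['contact_force'])
p=shot('wrist')
for t,z in [('blade_rib',40.5),('keeper_knob',51.5)]:
    for r in place_of(p,t)[:1]: print(t,r['conf'],r['at'],at_z(p,r['at'],z))
save(p,'g.png',(130,110,400,310),2.9)
E
```

```text
[613.8 103.4 349.7] 22.05 [-0.3 -0.4  0.2]
blade_rib 0.93 [288.5, 210.7] [587.9  69.7  40.5]
keeper_knob 0.87 [250.0, 181.0] [615.4 105.   51.5]
```

View pics/g.png

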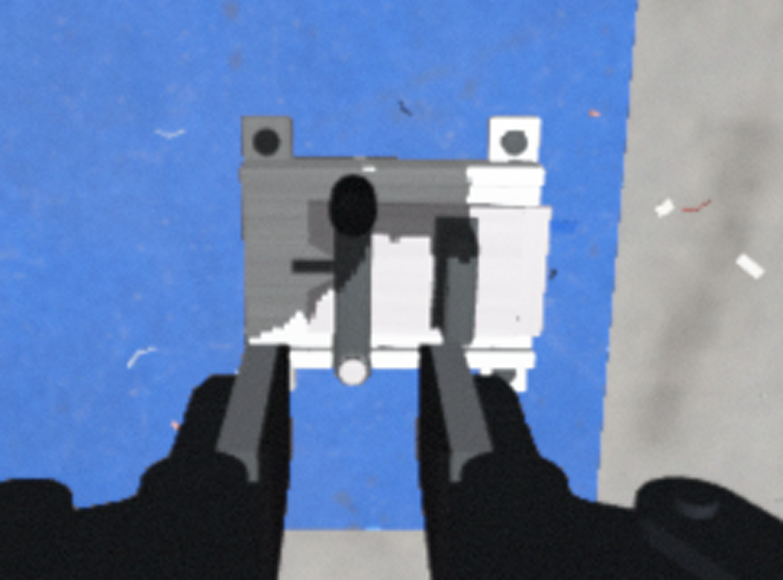

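The keeper lies squarely across the blade, with the knob at about (352,205) in the crop and the pivot at about (352,370). The rib is where I left it, with the blade home.

```bash
python3 -c "
from bench import *
print(job_done())"
```

```text
the job is handed in; nothing more can be done
None
```

The blade is seated on the pin (held at about 7 N for more than a second), the keeper is swung fully across to its stop, the arm is clear of everything, and the job is handed in at about 22 s.

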